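# Put the lift control lever into float

### The arm

A 7-joint arm with a two-finger parallel gripper is mounted at the origin on a cart in front of the work surface, level with it; the furniture and walls round the work are solid. World frame = base frame: x ahead of the robot, y to its left, z up, the work surface at z = 0. Lengths are in m, angles in rad, forces in N, time in s.
With the tool pointing down it reaches from about 0.4 to 0.85 m from the base axis. Payload 4.5 kg.
Tool frame: the origin (TCP) lies at the very end of the fingers, on their centre line; the grasp point (between the pads) lies 19 mm behind it (r.grip_depth is the distance from the TCP to the grasp point, in m); z points along the fingers, x is the direction in which the jaws open and shut, and the axes are right-handed (so a half turn about z gives the same grasp; the last joint's range is limited). The gripper opens to 88 mm and grips with 3 to 60 N. Pads are 18 mm wide; open, the fingers measure 123 mm over their backs; the gripper's body (75 mm by 187 mm) begins 45 mm behind the grasp point.
Start: joints at [1.363, 0.689, -0.195, 1.565, 0.157, 0.902, -0.215], TCP at [0.15, -0.607, 0.239] pointing down, gripper open.
Joint ranges: [-3.01, 3.01], [-0.46, 2.08], [-1.47, 1.51], [0.13, 2.56], [-1, 4.14], [0.04, 2.09], [-2.66, 2.66]. Speed limits (rad/s): [2.57, 2.57, 3.14, 3.14, 3.14, 3.14, 3.14].

### API

Orientations are given as a unit quaternion [x, y, z, w].
In Python, from plant import r gives the robot as it stands. The module is installed in compiled form; this text tells all that it offers.
- The arm moves only by the shell command python3 -m jog 'ROWS' [FORCE]. ROWS is JSON, a list of rows, each a list of 5 numbers: the shift along the tool's x, y, z in units of 1 m (1.0 is 1 m), then the turn about the tool's z in units of 360 degrees (1.0 is 360 degrees), then the closure, from 0 (fully open) to 1 (shut). In form: [[dx, dy, dz, yaw, fingers], ...]. A call has 1 to 20 rows; each row shifts and turns the commanded pose from where the row before left it, along the tool's axes as they then stand; what a row does not reach is not made up. A row lasts 1/10 s, in which the tool goes at most 50 mm and 8.59 degrees, less where a joint would pass 70% of its speed; a pose out of reach is approached as far as the arm can. A call with a number of a shift or a turn outside -1 to 1 is refused whole. A call with a gripper value outside its range is refused whole. The fingers move at their own pace and stop on an object; FORCE is the grip in N (left out, the last holds). Time passes only in rows, so rows that do not move let the fingers close. It gives the time, the measured TCP pose, the force and the opening at its end, in the units of the state.
- r.get_state(): the state, without advancing time (a new reading comes with each control period).
- r.snapshot(name): name is "scene" or "top" or "wrist"; returns the picture (400x640x3 uint8, red, green, blue); there is no depth.
- r.get_calibration(name): a dict with "mtx" (3x3 intrinsics, pixels), "R" (3x3) and "t" (3): a world point X has camera coordinates R X + t. Camera axes: x right, y down, z forward; pixel columns grow to the right and rows downward; lengths in m; the calibration is good to about 2 mm. A picture is of the moment at which its call begins: read the wrist's pose just before it. get_calibration takes no time and is no camera call; for the wrist camera it gives the pose at the moment of the call.
- r.finish_job(): hands the job in, once; it reports no verdict.
Trained networks look in the newest picture that a camera, given by its name, has taken for a name from the list of things; names that differ only in an ending like _2 or _b are one class to them, and where a whole thing is asked for, a point or a joint stands for the part that bears it (a point fixed in the world has none). Each returns a list of dicts, best first, with "score" (0 to 1); they miss things now and then, are a little off and sometimes report something else, mostly with a low value. They report only what shows in the picture. A call takes as long as a camera call.
- r.cut_out(thing, camera): "pixels" (400x640 bool, what is visible of it) and "rect" ([left, top, right, bottom] in pixels, round what is visible of it).
The state is a dict: "clock": time; "q": joint angles; "qd": joint speeds; "joint_torque": joint torques, N m; "tool_pos": TCP position; "eef_rot": TCP orientation; "contact_force": force on the tool from outside, world axes, zero at the start; "moment": the same for the moment, N m; "opening": opening from 0.0 (shut) to 1.0 (fully open).
Only numpy, scipy, OpenCV 4.12 (cv2) and the standard library are available. Lean on these libraries where they do the work, as an engineer would, in place of code of your own. Each camera call takes 0.05 s, during which the arm holds its last target.

### The job

Two loader control units with hand levers stand on the bench for a check-out. Push the lever with the crosswise T-bar grip over towards the valve block in front of it, past the stiff detent at the end of its normal travel and into the float notch, so that it stays there by itself when you let go. Leave the ball-knob lever beside it in neutral.

Things in the scene. Friction and masses are not known exactly. Their poses are not given: they have to be found in the camera images.
- lift_unit: Control unit to operate, fixed: steel base plate 170 x 76 mm, two grey cheek plates holding the lever (tops 91 mm above bench, 50 mm apart outside), a grey valve block (60 x 56 mm, ports to 65 mm high) and a steel quadrant with a neutral and a float notch (to 130 mm). Origin on the bench below the pivot; z up; x points from pivot to valve block, the way to float; y along the pivot. Yaw varies.
- lift_lever (a joint): Lever angle, rad: 0 upright (neutral), + leans to the valve block. Pivot 75 mm above bench, 115 mm from pivot to grip centre. Sprung to 0 (0.8 Nm/rad; may start 0.1 off by friction). From about 0.3 the detent resists, crest at 0.42, about 10 N at the grip (2 to 3 N before it); past it the lever drops into float and rests by itself at about 0.49. Stop at 0.60. Short of the crest it springs back towards 0.
- lift_knob (a point): Centre of that lever's T-bar grip: black cylinder 20 mm thick, 56 mm long, lying crosswise (along the unit's y) on a steel shank 11 mm thick, about 190 mm above the bench when upright. Axes turn with the lever, z along it upwards.
- tilt_knob (a point): Centre of the black ball knob (36 mm across, about 190 mm above the bench) on the neighbouring unit, which is alike but has no float notch; it stays in neutral. The units stand in either order, left or right.

How it is judged:
By the outcome, as a careful person would: the job done as asked, in the order asked, and still so for the second after the job is handed in, with the robot touching nothing.
It also fails if it takes over 29 s, if anything falls off the work surface, if the arm or the gripper's body presses on something with over 40 N, if the wrist force passes 120 N, or if a joint passes its speed limit or range.

## Working session

There is one attempt and no reset: what is moved stays moved. The work goes in short steps, Python scripts to look and compute and a shell command to move; the robot and the scene stay as the last step left them, time stands still between calls to the robot, and variables do not carry over. Pictures are saved under pics/ and viewed, and the job is handed in when it is done.

```bash
mkdir -p pics; cat > h.py <<'E'
import numpy as np, cv2
from plant import r
def snap(n,f):
    im=r.snapshot(n); cv2.imwrite('pics/'+f,im[:,:,::-1]); return im
E
python3 - <<'E'
from h import *
s=r.get_state(); print({k:np.round(v,3) for k,v in s.items()})
for c in ['scene','top']:
    snap(c,c+'0.png')
    k=r.get_calibration(c); print(c,{a:np.round(b,3).tolist() for a,b in k.items()})
    for t in ['lift_knob','tilt_knob','lift_unit']:
        for d in r.cut_out(t,c)[:3]:
            p=d['pixels']; ys,xs=np.nonzero(p); print(t,c,round(d['score'],2),d['rect'],xs.mean().round(1),ys.mean().round(1),len(xs))
E
```

```text
{'clock': np.float64(0.0), 'q': array([ 1.363,  0.69 , -0.195,  1.566,  0.157,  0.903, -0.215]), 'qd': array([ 0.001, -0.   ,  0.001,  0.002,  0.   ,  0.001, -0.001]), 'joint_torque': array([ 0.0000e+00, -5.2757e+01, -1.2670e+00, -1.5344e+01, -5.3000e-02,
        7.0000e-03,  0.0000e+00]), 'tool_pos': array([ 0.149, -0.606,  0.238]), 'eef_rot': array([ 0.787, -0.617, -0.001, -0.001]), 'contact_force': array([ 0.618,  0.001, -0.503]), 'moment': array([ 0.011,  0.034, -0.07 ]), 'opening': np.float64(1.002)}
scene {'mtx': [[482.38, 0.0, 321.774], [0.0, 482.38, 200.168], [0.0, 0.0, 1.0]], 'R': [[-0.75, -0.661, -0.019], [-0.29, 0.355, -0.889], [0.594, -0.661, -0.458]], 't': [0.484, 0.203, 0.9]}
lift_knob scene 0.91 [232.4, 194.2, 260.2, 259.8] 248.0 224.9 682
tilt_knob scene 0.58 [354.8, 152.0, 369.8, 202.4] 361.0 172.5 414
lift_unit scene 0.75 [206.8, 194.8, 286.3, 307.7] 247.1 264.6 3707
top {'mtx': [[378.838, 0.0, 315.153], [0.0, 378.838, 201.681], [0.0, 0.0, 1.0]], 'R': [[-0.024, -1.0, 0.009], [-0.986, 0.022, -0.167], [0.167, -0.013, -0.986]], 't': [0.166, 0.518, 0.908]}
lift_knob top 0.98 [210.8, 186.8, 240.6, 206.0] 228.0 194.9 382
tilt_knob top 0.88 [358.5, 190.2, 382.3, 216.5] 372.4 204.1 361
lift_unit top 0.9 [212.3, 160.0, 259.3, 230.2] 239.4 196.2 2229
```

```bash
python3 - <<'E'
import cv2
a=cv2.imread('pics/scene0.png');b=cv2.imread('pics/top0.png')
cv2.imwrite('pics/s1.png',cv2.resize(a[130:330,180:430],(750,600),interpolation=2))
cv2.imwrite('pics/t1.png',cv2.resize(b[140:260,190:430],None,fx=3.3,fy=3.3,interpolation=2))
E
```

```text
(no output)
```

View pics/scene0.png

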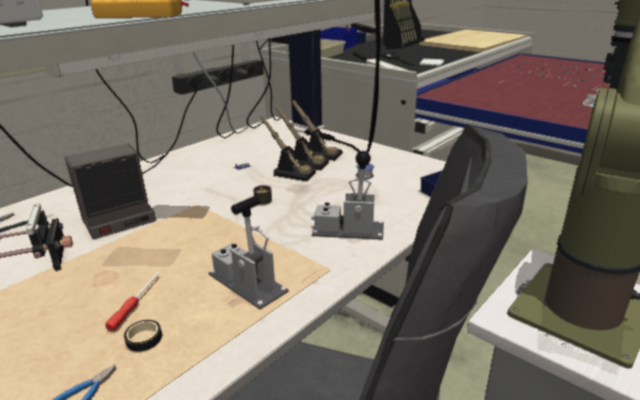

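View pics/top0.png

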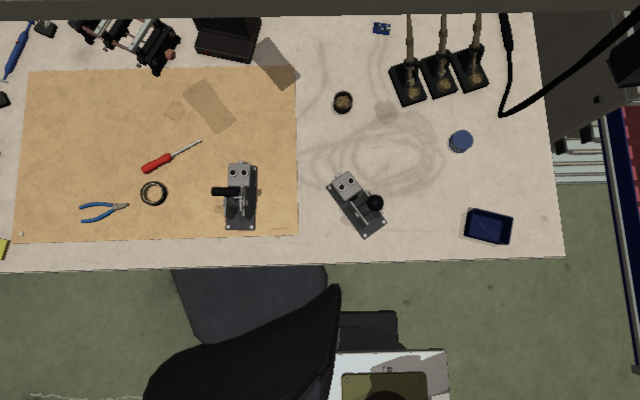

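```bash
ls pics
```

```text
s1.png
scene0.png
t1.png
top0.png
```

View pics/s1.png

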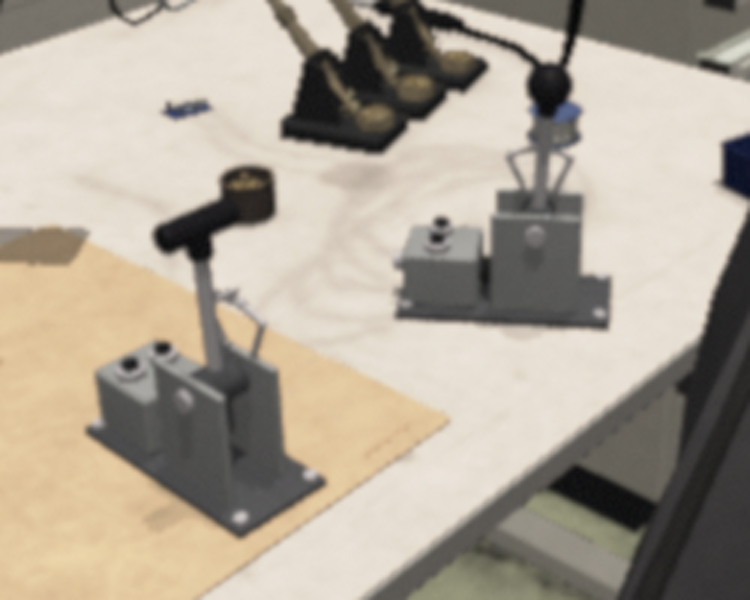

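View pics/t1.png

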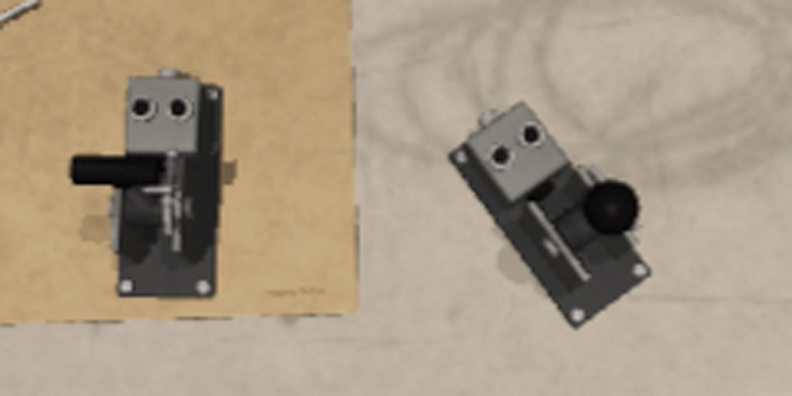

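The T-bar unit is on the left at about (240,195) in the top picture, with its valve block away from the robot. The ball-knob unit is on the right, at about (370,205).

```bash
cat >> h.py <<'E'
def ray(c,u,v):
    k=r.get_calibration(c); R=np.array(k['R']);t=np.array(k['t']);M=np.array(k['mtx'])
    d=R.T@np.linalg.inv(M)@np.array([u,v,1.]); return -R.T@t,d/np.linalg.norm(d)
def plane(c,u,v,z):
    o,d=ray(c,u,v); return o+d*(z-o[2])/d[2]
def tri(*L):
    A=np.zeros((3,3));b=np.zeros(3);rs=[]
    for l in L:
        o,d=ray(*l);P=np.eye(3)-np.outer(d,d);A+=P;b+=P@o;rs.append((o,P))
    x=np.linalg.solve(A,b); return x,[np.linalg.norm(P@(x-o)) for o,P in rs]
def proj(c,X):
    k=r.get_calibration(c); p=np.array(k['mtx'])@(np.array(k['R'])@X+k['t']); return p[:2]/p[2]
E
python3 - <<'E'
from h import *
for u,v in [(118,296),(215,298),(222,84),(125,286),(203,286),(213,93)]:
    print('plate',plane('top',190+u/3.3,140+v/3.3,0.006).round(4))
for u,v in [(578,328),(651,272),(450,155)]: print('tilt',plane('top',190+u/3.3,140+v/3.3,0.006).round(4))
for u,v in [(127,150),(197,150),(197,78),(127,78)]: print('valve',plane('top',190+u/3.3,140+v/3.3,0.06).round(4))
print('left end',tri(('top',211.5,191.5),('scene',232.5,209)))
print('mean',tri(('top',228,194.9),('scene',248,224.9)))
print('ball',tri(('top',372.4,204),('scene',363,158.5)))
for u,v in [(211.5,191.5),(239,191.5)]: print(plane('top',u,v,.188))
E
```

```text
plate [0.4598 0.3854 0.006 ]
plate [0.4564 0.3099 0.006 ]
plate [0.6284 0.3047 0.006 ]
plate [0.4674 0.3801 0.006 ]
plate [0.466  0.3193 0.006 ]
plate [0.6211 0.3119 0.006 ]
tilt [0.4264 0.0277 0.006 ]
tilt [ 0.4688 -0.0317  0.006 ]
tilt [0.5661 0.1233 0.006 ]
valve [0.5641 0.3682 0.06  ]
valve [0.5629 0.3157 0.06  ]
valve [0.6188 0.316  0.06  ]
valve [0.6199 0.369  0.06  ]
left end (array([0.52412792, 0.37632975, 0.18951365]), [np.float64(0.0009696851387976232), np.float64(0.0009696851387976934)])
mean (array([0.52262328, 0.34918891, 0.14518113]), [np.float64(0.0015838975241161616), np.float64(0.0015838975241160768)])
ball (array([0.48841383, 0.03434555, 0.18798131]), [np.float64(0.0006729701152693865), np.float64(0.0006729701152693358)])
[0.52371028 0.37601127 0.188     ]
[0.52239328 0.31764258 0.188     ]
```

```bash
python3 - <<'E'
from h import *
print('chair tip',tri(('top',336,288),('scene',470,127)), tri(('top',336,288),('scene',525,170)))
for z in (0,.2,.4):
  for p in [(336,288),(150,390),(250,330)]: print(z,p,plane('top',*p,z).round(3))
print('pivot pin L', plane('scene',241.3,263.3,.075))
for d in (-8,0,8): # plane y=.371
    o,dd=ray('scene',241.3,263.3); t=(.371-o[1])/dd[1]; 
print(o+dd*t)
# predict bar at various pivot x
for x in (.505,.515,.525):
  print(x,proj('scene',np.array([x,.371,.075])),proj('top',np.array([x,.345,.075])))
E
python3 - <<'E'
import cv2
a=cv2.imread('pics/scene0.png')
cv2.imwrite('pics/s2.png',cv2.resize(a[180:310,195:300],None,fx=4.6,fy=4.6,interpolation=2))
E
```

```text
chair tip (array([0.27556899, 0.10280964, 0.32412178]), [np.float64(0.0542041268849508), np.float64(0.05420412688495083)]) (array([0.22520165, 0.08929419, 0.2589883 ]), [np.float64(0.10092140587871112), np.float64(0.10092140587871108)])
0 (336, 288) [0.306 0.106 0.   ]
0 (150, 390) [0.077 0.563 0.   ]
0 (250, 330) [0.21  0.323 0.   ]
0.2 (336, 288) [0.317 0.119 0.2  ]
0.2 (150, 390) [0.135 0.482 0.2  ]
0.2 (250, 330) [0.241 0.291 0.2  ]
0.4 (336, 288) [0.329 0.131 0.4  ]
0.4 (150, 390) [0.193 0.401 0.4  ]
0.4 (250, 330) [0.272 0.259 0.4  ]
pivot pin L [0.5163383  0.37758911 0.075     ]
[0.52523069 0.371      0.06753961]
0.505 [247.83507405 263.96218488] [236.42926034 207.89618299]
0.515 [244.4005546  262.04093302] [236.47221332 203.80883376]
0.525 [241.00980404 260.14416524] [236.51500989 199.73636819]
```

View pics/s2.png

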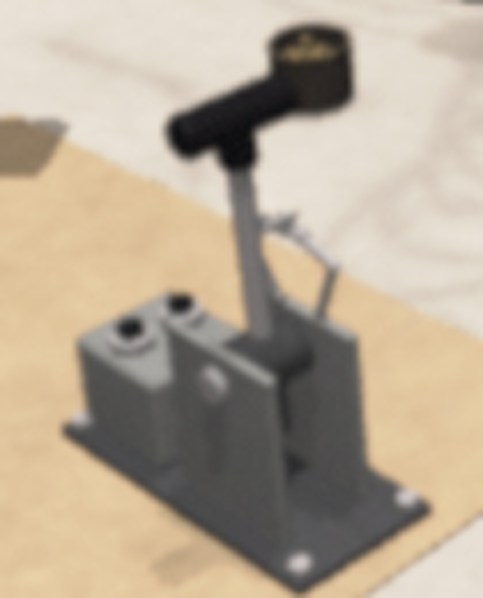

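```bash
python3 - <<'E'
from h import *
for p in [(470,127),(525,170),(430,200),(360,390)]:
  for z in (.1,.2,.3,.35,.4,.45,.5,.6):
    X=plane('scene',*p,z); print(p,X.round(3),proj('top',X).round(0))
E
```

```text
(470, 127) [ 0.509 -0.557  0.1  ] [614. 196.]
(470, 127) [ 0.386 -0.278  0.2  ] [528. 249.]
(470, 127) [0.262 0.001 0.3  ] [409. 322.]
(470, 127) [0.2  0.14 0.35] [331. 370.]
(470, 127) [0.138 0.279 0.4  ] [235. 429.]
(470, 127) [0.076 0.419 0.45 ] [114. 504.]
(470, 127) [0.014 0.558 0.5  ] [-42. 600.]
(470, 127) [-0.109  0.837  0.6  ] [-557.  917.]
(525, 170) [ 0.25  -0.333  0.1  ] [534. 311.]
(525, 170) [ 0.178 -0.099  0.2  ] [449. 358.]
(525, 170) [0.106 0.135 0.3  ] [334. 422.]
(525, 170) [0.07  0.253 0.35 ] [259. 464.]
(525, 170) [0.034 0.37  0.4  ] [168. 515.]
(525, 170) [-0.002  0.487  0.45 ] [ 54. 578.]
(525, 170) [-0.038  0.604  0.5  ] [-93. 660.]
(525, 170) [-0.11   0.838  0.6  ] [-559.  919.]
(430, 200) [ 0.35  -0.037  0.1  ] [400. 269.]
(430, 200) [0.258 0.139 0.2  ] [327. 319.]
(430, 200) [0.166 0.314 0.3  ] [227. 387.]
(430, 200) [0.12  0.401 0.35 ] [161. 431.]
(430, 200) [0.074 0.489 0.4  ] [ 82. 485.]
(430, 200) [0.028 0.577 0.45 ] [-18. 552.]
(430, 200) [-0.018  0.664  0.5  ] [-147.  639.]
(430, 200) [-0.11   0.839  0.6  ] [-560.  919.]
(360, 390) [0.149 0.487 0.1  ] [167. 369.]
(360, 390) [0.097 0.558 0.2  ] [109. 413.]
(360, 390) [0.045 0.629 0.3  ] [ 30. 472.]
(360, 390) [0.019 0.664 0.35 ] [-21. 511.]
(360, 390) [-0.007  0.7    0.4  ] [-83. 558.]
(360, 390) [-0.033  0.735  0.45 ] [-160.  615.]
(360, 390) [-0.059  0.771  0.5  ] [-257.  689.]
(360, 390) [-0.111  0.842  0.6  ] [-563.  920.]
```

```bash
python3 - <<'E'
from h import *
snap('wrist','w0.png')
E
```

```text
(no output)
```

View pics/w0.png

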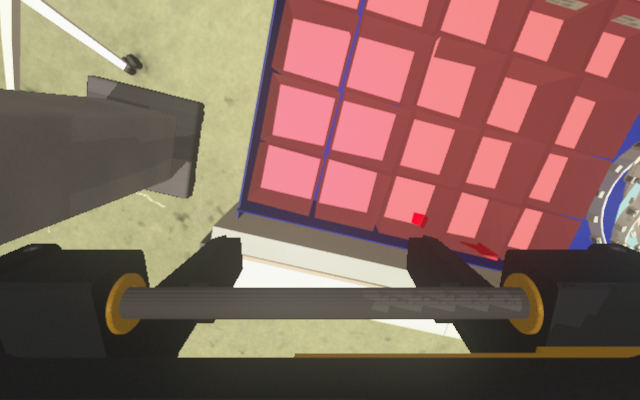

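```bash
python3 -m jog '[[0,0,-0.035,0,0],[0,-0.02,-0.035,-0.005,0],[-0.002,-0.049,-0.03,-0.0125,0.3],[-0.002,-0.049,0,-0.0125,0.75],[-0.002,-0.049,0,-0.0125,0.75],[-0.002,-0.049,0,-0.0125,0.75],[-0.002,-0.049,0,-0.0125,0.75],[-0.002,-0.049,0,-0.0125,0.75],[-0.002,-0.049,0,-0.0125,0.75],[-0.002,-0.049,0,-0.0125,0.75],[-0.002,-0.049,0,-0.0125,0.75],[-0.002,-0.049,0,-0.0125,0.75]]' 20; python3 -c "
from h import *
s=r.get_state();print(s['clock'],s['q'].round(3),s['contact_force'].round(2),s['opening'])"
```

```text
clock: 1.65
tool_pos: [0.5397, -0.3066, 0.3348]
eef_rot: [0.968, -0.252, 0.0, 0.0]
contact_force: [0.7, -0.7, 0.1]
opening: 0.249
1.65 [ 0.675  0.61  -0.426  1.441  0.263  1.147 -0.301] [ 0.68 -0.68  0.06] 0.24918181070043308
```

```bash
python3 -m jog '[[-0.002,-0.049,0,-0.0125,0.75],[-0.002,-0.049,0,-0.0125,0.75],[-0.002,-0.049,0,-0.0125,0.75],[-0.002,-0.049,0,-0.0125,0.75],[-0.002,-0.049,0,-0.0125,0.75],[-0.003,-0.049,0,-0.0125,0.75],[-0.004,-0.049,0,-0.0125,0.75],[-0.006,-0.049,0,-0.0125,0.75],[-0.006,-0.049,0,-0.0125,0.75],[-0.006,-0.049,0,-0.0125,0.75],[-0.006,-0.049,0,-0.0125,0.75],[-0.006,-0.049,0,-0.0125,0.75],[-0.006,-0.049,0,-0.0125,0.75]]'; python3 -c "
from h import *
s=r.get_state();print(s['clock'],s['q'].round(3),s['contact_force'].round(2),s['opening'])
R=__import__('scipy.spatial.transform',fromlist=['Rotation']).Rotation.from_quat(s['eef_rot']).as_matrix();print(R.round(3),np.degrees(np.arctan2(R[1,0],R[0,0])))"
```

```text
clock: 2.95
tool_pos: [0.5117, 0.2986, 0.3348]
eef_rot: [0.967, 0.253, 0.0, -0.0]
contact_force: [0.6, 0.4, -0.7]
opening: 0.252
2.95 [-0.219  0.611 -0.694  1.521  0.412  1.159 -0.478] [ 0.64  0.41 -0.66] 0.2518036135887118
[[ 0.872  0.49   0.001]
 [ 0.49  -0.872  0.   ]
 [ 0.001  0.    -1.   ]] 29.313421430721814
```

```bash
python3 -m jog '[[0,0,0,-0.0234,0.75],[0,0,0,-0.0234,0.75],[0,0,0,-0.0234,0.75],[0,0,0,-0.0234,0.75],[0,0,0,-0.0234,0.75],[0,0,0,-0.0234,0.75],[0,0,0,-0.0234,0.75],[0.023,-0.028,0,0,0.75],[0.023,-0.028,0.03,0,0.75],[0,0,0.03,0,0.75],[0,0,0,0,0.75]]'; python3 - <<'E'
from h import *
s=r.get_state();print(s['clock'],s['q'].round(3),s['tool_pos'].round(4),s['contact_force'].round(2),s['opening'])
R=__import__('scipy.spatial.transform',fromlist=['Rotation']).Rotation.from_quat(s['eef_rot']).as_matrix();print(np.degrees(np.arctan2(R[1,0],R[0,0])))
snap('wrist','w1.png');a=snap('scene','s3.png');b=snap('top','t3.png')
cv2.imwrite('pics/s3c.png',cv2.resize(a[130:330,130:380,::-1],(750,600),interpolation=2))
for n in 'wrist','top','scene':
  for t in ['lift_knob']:
    for d in r.cut_out(t,n)[:2]: print(n,d['score'],d['rect'])
E
```

```text
clock: 4.05
tool_pos: [0.4564, 0.3429, 0.2717]
eef_rot: [0.718, 0.696, -0.004, 0.001]
contact_force: [0.6, -1.9, 0.0]
opening: 0.251
4.05 [-0.213  0.718 -0.93   1.665  0.634  1.097  0.209] [0.4564 0.3429 0.2717] [ 0.57 -1.9   0.02] 0.25112073438162286
88.25191773801333
wrist 0.67 [301.5, 215.7, 349.7, 286.8]
scene 0.9 [232.1, 194.7, 263.1, 272.2]
```

View pics/w1.png

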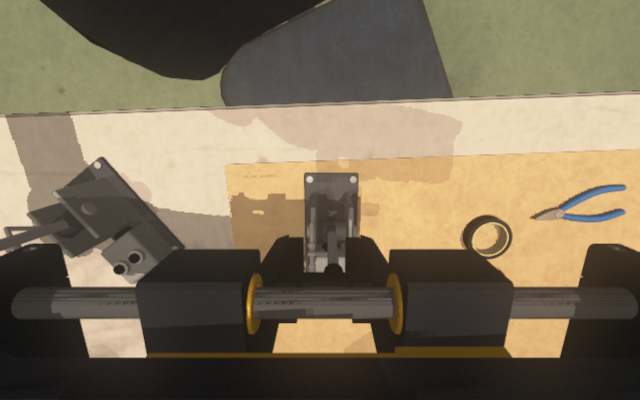

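View pics/s3c.png

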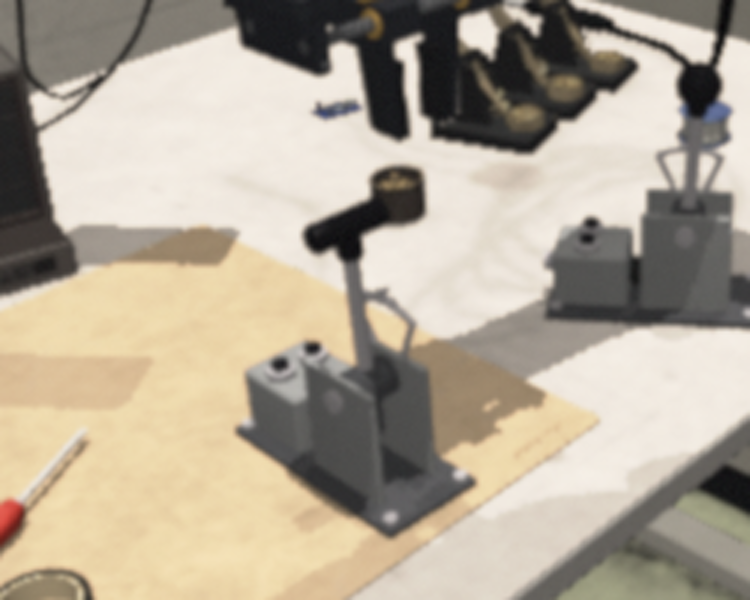

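```bash
python3 -m jog '[[0.004,0,0.03,0,0.75],[0,0,0.04,0,0.75],[0,0,0.03,0,0.75],[0,0,0.011,0,0.75],[0,0.02,0,0,0.75],[0,0.015,0,0,0.75],[0,0,0,0,0.75]]'; python3 - <<'E'
from h import *
a=snap('scene','s4.png');b=snap('top','t4.png')
cv2.imwrite('pics/s4c.png',cv2.resize(a[130:330,130:380,::-1],(750,600),interpolation=2))
cv2.imwrite('pics/t4c.png',cv2.resize(b[140:260,190:430,::-1],None,fx=3.3,fy=3.3,interpolation=2))
E
```

```text
clock: 5.05
tool_pos: [0.496, 0.3475, 0.1649]
eef_rot: [0.72, 0.694, 0.002, 0.0]
contact_force: [0.6, -0.5, -0.5]
opening: 0.252
```

View pics/s4c.png

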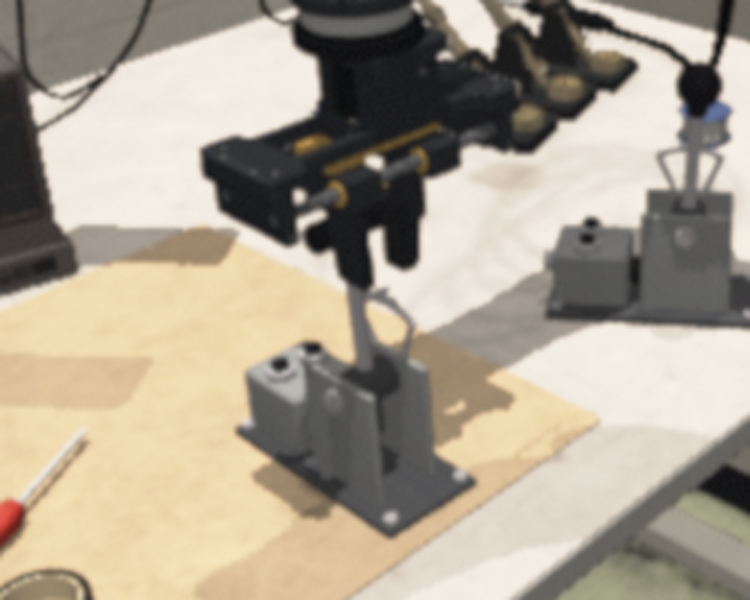

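The fingers are behind the bar, one each side of the shank, at about (370,260) in the crop. I'll push.

```bash
python3 -m jog '[[0,0.01,0,0,0.75],[0,0.008,0,0,0.75],[0,0.006,0,0,0.75],[0,0,0,0,0.75]]'; python3 -m jog '[[0,0.008,0,0,0.75],[0,0.008,0,0,0.75],[0,0,0,0,0.75]]'
```

```text
clock: 5.55
tool_pos: [0.518, 0.3467, 0.1637]
eef_rot: [0.719, 0.695, 0.0, 0.0]
contact_force: [-0.1, 0.0, -0.1]
opening: 0.249
clock: 5.85
tool_pos: [0.5339, 0.3459, 0.1632]
eef_rot: [0.719, 0.695, -0.0, -0.0]
contact_force: [-1.5, -0.9, -0.4]
opening: 0.247
```

```bash
python3 -m jog '[[0,0.006,0,0,0.75],[0,0.006,0.003,0,0.75],[0,0,0,0,0.75]]';python3 - <<'E'
from h import *
a=snap('scene','s5.png')
cv2.imwrite('pics/s5c.png',cv2.resize(a[150:310,155:355,::-1],(750,600),interpolation=2))
E
```

```text
clock: 6.15
tool_pos: [0.5448, 0.346, 0.1608]
eef_rot: [0.718, 0.696, -0.0, -0.0]
contact_force: [0.2, -0.1, -0.9]
opening: 0.247
```

View pics/s5c.png

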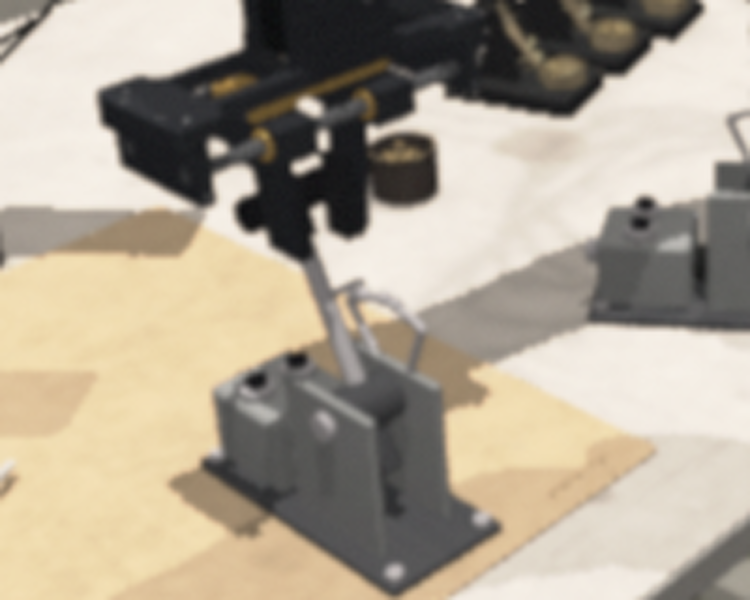

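```bash
python3 - <<'E'
from h import *
o,d=ray('scene',222.2,207.3); print(o+d*(.375-o[1])/d[1])
for a in (.1,.2,.3,.35,.4,.45,.49,.55):
  print(a,proj('scene',np.array([.517+.115*np.sin(a),.375,.075+.115*np.cos(a)])).round(1))
E
python3 -m jog '[[0,0.005,0,0,0.75],[0,0.004,0,0,0.75],[0,0,0,0,0.75]]'
```

```text
[0.55865238 0.375      0.18101777]
0.1 [232.1 208.2]
0.2 [228.2 207.2]
0.3 [224.6 206.7]
0.35 [222.8 206.7]
0.4 [221.2 206.8]
0.45 [219.6 207.1]
0.49 [218.3 207.4]
0.55 [216.6 208.1]
clock: 6.5
tool_pos: [0.5546, 0.3455, 0.1606]
eef_rot: [0.719, 0.695, 0.0, -0.0]
contact_force: [-0.3, -0.2, -0.9]
opening: 0.251
```

```bash
python3 - <<'E'
from h import *
print(r.get_state()['contact_force'])
a=snap('scene','s6.png');snap('wrist','w6.png')
cv2.imwrite('pics/s6c.png',cv2.resize(a[150:310,155:355,::-1],(750,600),interpolation=2))
E
```

```text
[-0.29999865 -0.17785738 -0.90407761]
```

View pics/s6c.png

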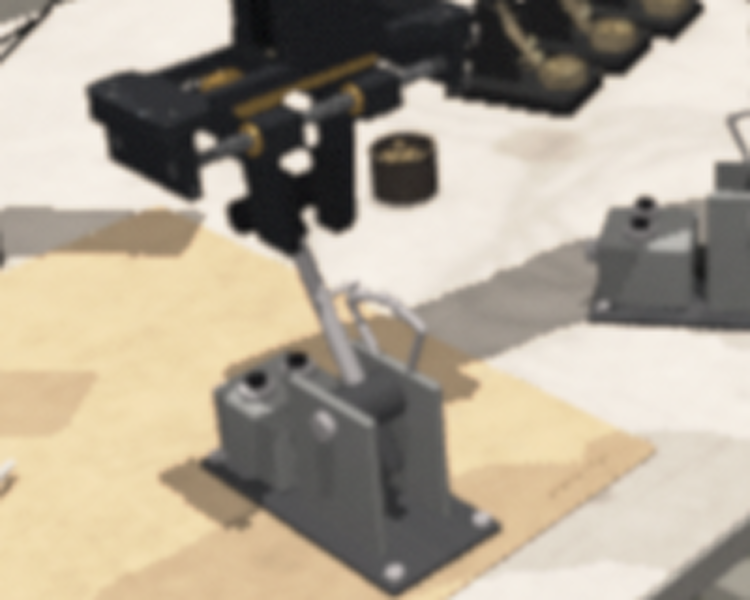

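View pics/w6.png

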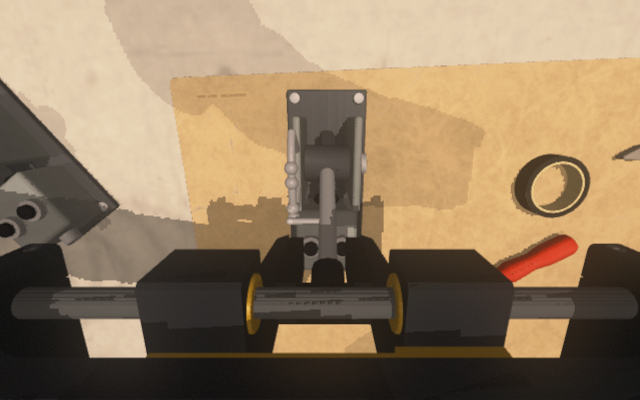

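```bash
python3 -m jog '[[0,0.004,0,0,0.75],[0,0,0,0,0.75]]'; python3 -m jog '[[0,0.004,0,0,0.75],[0,0,0,0,0.75]]';  python3 - <<'E'
from h import *
a=snap('scene','s7.png')
cv2.imwrite('pics/s7c.png',cv2.resize(a[150:310,155:355,::-1],(750,600),interpolation=2))
E
```

```text
clock: 6.8
tool_pos: [0.5566, 0.3453, 0.16]
eef_rot: [0.718, 0.696, -0.001, -0.001]
contact_force: [-4.8, 0.5, -2.9]
opening: 0.249
clock: 7.0
tool_pos: [0.56, 0.3452, 0.1596]
eef_rot: [0.718, 0.696, -0.002, -0.001]
contact_force: [-5.4, 0.4, -4.5]
opening: 0.253
```

View pics/s7c.png

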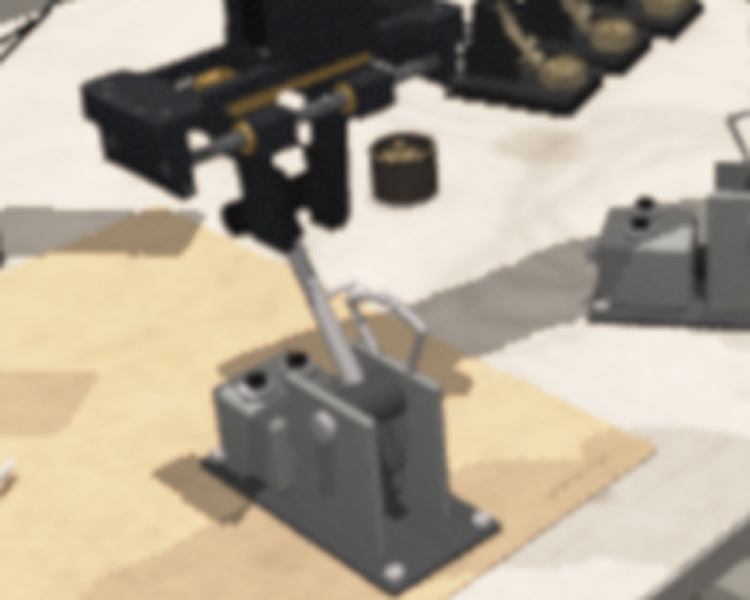

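```bash
python3 -m jog '[[0,0.003,0,0,0.75],[0,0,0,0,0.75]]'; python3 -m jog '[[0,0.003,0,0,0.75],[0,0,0,0,0.75]]'
```

```text
clock: 7.25
tool_pos: [0.5621, 0.3451, 0.1593]
eef_rot: [0.718, 0.696, -0.003, -0.001]
contact_force: [-6.1, -0.5, -4.9]
opening: 0.25
clock: 7.45
tool_pos: [0.5635, 0.3451, 0.1592]
eef_rot: [0.718, 0.696, -0.004, -0.002]
contact_force: [-10.4, -1.5, -4.6]
opening: 0.251
```

```bash
python3 -m jog '[[0,0.003,0,0,0.75],[0,0,0,0,0.75]]'; python3 - <<'E'
from h import *
a=snap('scene','s8.png');b=snap('top','t8.png')
cv2.imwrite('pics/s8c.png',cv2.resize(a[150:310,155:355,::-1],(750,600),interpolation=2))
cv2.imwrite('pics/t8c.png',cv2.resize(b[140:260,190:430,::-1],None,fx=3.3,fy=3.3,interpolation=2))
E
```

```text
clock: 7.65
tool_pos: [0.5636, 0.3451, 0.1591]
eef_rot: [0.717, 0.697, -0.006, -0.003]
contact_force: [-14.9, -1.7, -1.0]
opening: 0.253
```

View pics/s8c.png

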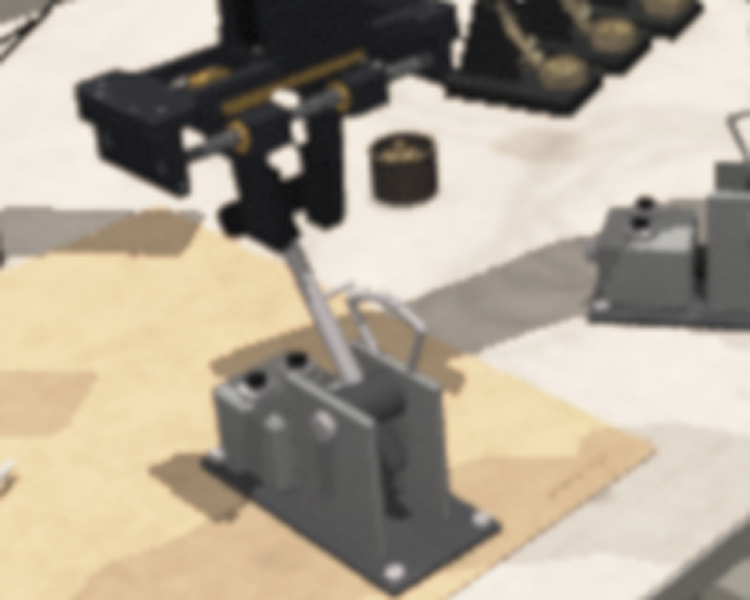

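The bar is at about 0.58 by the image and the force has risen sharply, so this is the stop. I'll back away.

```bash
python3 -m jog '[[0,-0.006,0,0,0.75],[0,-0.006,0,0,0.75],[0,-0.008,0,0,0.75],[0,-0.01,0,0,0.75],[0,-0.02,0,0,0.75],[0,-0.03,0,0,0.75],[0,0,0,0,0.75]]'; python3 - <<'E'
from h import *
a=snap('scene','s9.png');b=snap('top','t9.png')
cv2.imwrite('pics/s9c.png',cv2.resize(a[150:310,155:355,::-1],(750,600),interpolation=2))
E
```

```text
clock: 8.45
tool_pos: [0.4872, 0.3487, 0.1616]
eef_rot: [0.717, 0.697, -0.0, -0.001]
contact_force: [0.4, 0.7, 0.7]
opening: 0.249
```

View pics/s9c.png

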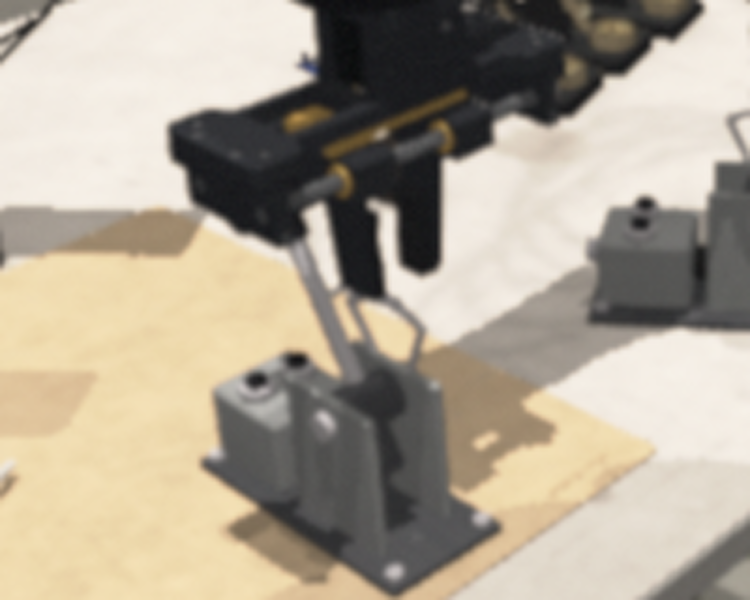

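The lever stays leaned over (shank running from (350,380) to (300,240)). I'll raise clear and check.

```bash
python3 -m jog '[[0,-0.02,-0.01,0,0.75],[0,-0.01,-0.04,0,0.75],[0,0,-0.05,0,0.75],[0,0,-0.05,0,0.75],[0,0,0,0,0.75],[0,0,0,0,0.75]]'; python3 - <<'E'
from h import *
a=snap('scene','s10.png');b=snap('top','t10.png')
cv2.imwrite('pics/s10c.png',cv2.resize(a[130:330,180:430,::-1],(750,600),interpolation=2))
cv2.imwrite('pics/t10c.png',cv2.resize(b[140:260,190:430,::-1],None,fx=3.3,fy=3.3,interpolation=2))
for t in ['lift_knob','tilt_knob']:
    for d in r.cut_out(t,'scene')[:1]: print(t,d['score'],d['rect'])
E
```

```text
clock: 9.15
tool_pos: [0.4627, 0.3487, 0.3119]
eef_rot: [0.719, 0.695, 0.002, 0.001]
contact_force: [0.1, -0.1, -0.2]
opening: 0.255
lift_knob 0.84 [216.6, 194.0, 264.4, 278.5]
tilt_knob 0.82 [355.6, 150.1, 371.6, 203.5]
```

View pics/s10c.png

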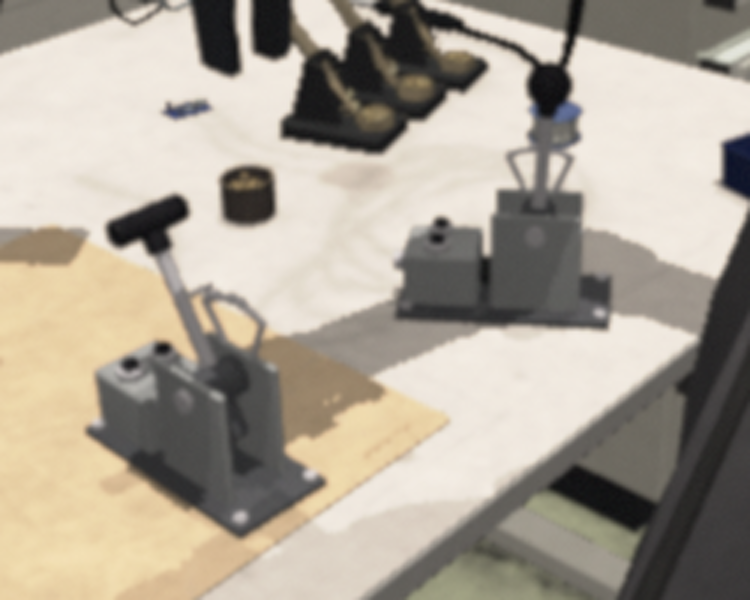

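View pics/t10c.png

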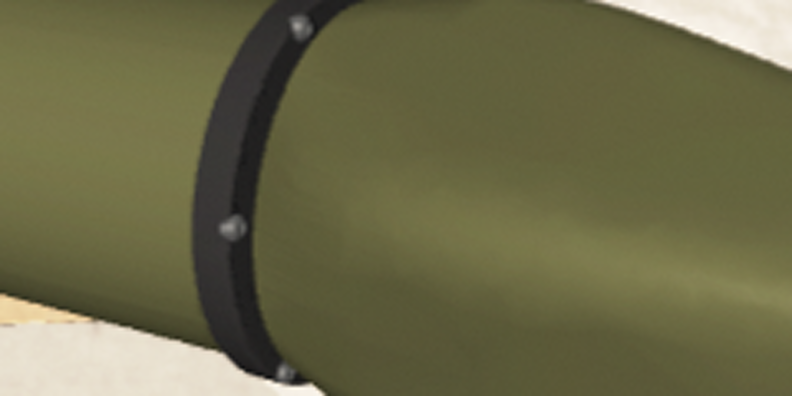

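The bar's end at (219,207) matches about 0.46–0.49 rad, which is float. The ball knob is still at (363,158), where it started, and the robot is clear.

```bash
python3 -c "
from plant import r
print(r.get_state()['clock'],r.finish_job())"
```

```text
the job is handed in; nothing more can be done
9.35 None
```

The T-bar lever is in the float notch and stays there by itself. The job was handed in at 9.35 s, within the 29 s limit.

**What I did:** I pushed the bar towards its valve block with the fingers either side of the shank. It went past the detent and up to the end stop, then I backed away and raised the gripper clear.

**Last checks:**
- **Lift lever:** in the scene camera, with the gripper 30 cm above the bench, the lever rests at about 0.46–0.49 rad. That matches float, expected at about 0.49.
- **Ball-knob lever:** it is at the same pixels as at the start, so still in neutral.
- **Forces:** the highest force I read between moves was about 15 N, at the stop. At the end it was about zero.

**What was weaker:**
- The force readings between moves did not clearly show the detent's 10 N crest, so float is judged from where the lever rests after release.
- The arm blocked the last top view, so the final angle comes from the scene camera alone.

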